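# Pack and wedge a core in its sprung clamp

### The arm

A 6-joint arm with a two-finger parallel gripper is mounted at the origin on a cart in front of the work surface, level with it; the furniture and walls round the work are solid. World frame = base frame: x ahead of the robot, y to its left, z up, the work surface at z = 0. Lengths are in m, angles in rad, forces in N, time in s.
With the tool pointing down it reaches from about 0.375 to 0.9 m from the base axis. Payload 3.1 kg.
Tool frame: the origin (TCP) lies between the finger pads; the fingertips stand 8 mm ahead of it and the grasp point (between the pads) lies 11 mm behind it; z points along the fingers, y is the line along which they close (so a half turn about z gives the same grasp; the last joint's range is limited). The gripper opens to 85 mm and grips with 20 to 120 N. Pads are 22 mm wide; open, the fingers measure 114 mm over their backs; the gripper's body (76 mm by 85 mm) begins 54 mm behind the grasp point. The pads swing forward as they close: fully open they stand 13 mm farther back than shut.
Start: joints at [1.087, 0.527, 1.433, -0, 1.181, -0.178], TCP at [0.188, 0.596, 0.239] pointing down, gripper open.
Joint ranges: [-3.08, 3.08], [-0.75, 2.2], [0.22, 2.44], [-1.43, 4.57], [0, 2.65], [-2.85, 2.85]. Speed limits (rad/s): [2.79, 2.79, 3.14, 3.14, 3.14, 3.14].

### API

Orientations are given as a unit quaternion [x, y, z, w].
In Python, from station import readout, cams, sign_off gives the robot as it stands.
- The arm moves only by the tool send_rows, never from a script. Its argument "commands" is text: rows parted by semicolons, each of 5 numbers parted by spaces: the finger opening in mm, from 0 to 85.4, then the shift along the tool's x, y, z each as a share of 0.02 m, from -1 to 1, then the turn about the tool's z as a share of 4 degrees, from -1 to 1. In form: grip dx dy dz spin; .... A call has 1 to 20 rows; each row shifts and turns the commanded pose from where the row before left it, along the tool's axes as they then stand; what a row does not reach is not made up. A row lasts 1/12 s, in which the tool goes at most 41.7 mm and 7.16 degrees, less where a joint would pass 70% of its speed; a pose out of reach is approached as far as the arm can. A call with a number of a shift or a turn outside -1 to 1 is refused whole. A call with a gripper value outside its range is refused whole. The fingers move at their own pace and stop on an object; "grip_force" is the grip in N (left out, the last holds). Time passes only in rows, so rows that do not move let the fingers close. It gives the time, the measured TCP pose, the force, the opening and the grip force at its end, in the units of the state.
- readout.sense(): the state, without advancing time (a new reading comes with each control period).
- cams.snapshot(name): name is "scene" or "top" or "wrist"; returns a dict with "pixels" (384x512x3 uint8, red, green, blue), "intrinsics" (3x3 intrinsics, pixels), "eye" and "rotation" of the camera in the world. Camera axes: x right, y down, z forward; pixel columns grow to the right and rows downward; lengths in m; the calibration is good to about 2 mm. The wrist camera is an equidistant fisheye: a pixel r from the principal point sees the ray r / f radians off the axis. A picture is of the moment at which its call begins. There is no depth.
- sign_off(): hands the job in; it is judged then, once.
The state is a dict: "t": time; "q": joint angles; "qd": joint speeds; "tau": joint torques, N m; "tcp_pos": TCP position; "tool_rot": TCP orientation; "force": force on the tool from outside, world axes, zero at the start; "ft_torque": the same for the moment, N m; "finger_gap": opening from 0.0 (shut) to 1.0 (fully open); "gripper_force": force on a finger pad.
Only numpy, scipy, OpenCV 4.12 (cv2) and the standard library are available. Lean on these libraries where they do the work, as an engineer would, in place of code of your own. Each camera call takes 0.05 s, during which the arm holds its last target. There are 200 camera calls.

### The job

Pack the gap in the clamp, between the laminated core and the sprung plate: stand flat shims from the rack upright on the clamp's base, side by side against the sprung plate, adding them until the tapered wedge will jam between the last shim and the core instead of dropping to the bottom (it still needs a few millimetres of room to enter). Then push the wedge down, thin end first with its sloping face to the core, until you feel it bite and the sprung plate visibly gives a few millimetres but is not driven to its stop, and finish while still gripping the wedge and holding the stack tight like that: do not let go. Leave the two fuses and the tape roll at the back alone.

Things in the scene. Friction and masses are not known exactly. Their poses are not given: they have to be found in the camera images.
- clamp: Grey steel base plate 124 (x) x 64 (y) x 8 mm, fixed. Origin: centre of its underside. On its -x end the dark laminated core, 44 mm wide, top 58 mm above the desk; its gap face is x = -36 mm in this frame. The gap runs from there in +x to the sprung plate; its floor is z = 8 mm; open at the top and the y ends. +x points away from the robot, yaw within 0.25 rad.
- plate_face (a point): Top edge of the gap-side face of the sprung plate (aluminium, 8 mm thick, 44 mm wide, top 58 mm above the desk), mid-width; moves with the plate. Gap width = its x in the clamp's frame + 36 mm; 18.5 to 30.5 mm at the start, different every time. Axes as the clamp's.
- plate (a joint): How far the sprung plate is pushed back in +x of the clamp, away from the core: 0 at rest (start), 0.008 m at its stop. Two pairs of springs push it forward, 1.5 N per mm in all. Held tight means 0.0015 to 0.0072; about 0.003 to 0.004 is ideal.
- shim_1_c (a point): Shim 1 of three identical flat pressboard shims, 8 mm thick (its x), 90 mm tall: body 40 mm wide (its y) up to 52 mm, above it a grip head 28 mm wide, top 4 mm bevelled all round. Point: centre, 45 mm above its foot. Mass about 50 g. Stands in a pocket of the rack: foot 6 mm above the desk, pocket 24 mm deep, 1 mm clearance each side.
- shim_2_c (a point): Shim 2 of three identical flat pressboard shims, 8 mm thick (its x), 90 mm tall: body 40 mm wide (its y) up to 52 mm, above it a grip head 28 mm wide, top 4 mm bevelled all round. Point: centre, 45 mm above its foot. Mass about 50 g. Stands in a pocket of the rack: foot 6 mm above the desk, pocket 24 mm deep, 1 mm clearance each side.
- shim_3_c (a point): Shim 3 of three identical flat pressboard shims, 8 mm thick (its x), 90 mm tall: body 40 mm wide (its y) up to 52 mm, above it a grip head 28 mm wide, top 4 mm bevelled all round. Point: centre, 45 mm above its foot. Mass about 50 g. Stands in a pocket of the rack: foot 6 mm above the desk, pocket 24 mm deep, 1 mm clearance each side.
- wedge_head (a point): Grip point of the wooden wedge: centre of its head, which is 34 mm wide (its y), 16 mm thick (its x) and lies 56 to 92 mm above the thin end. Point 74 mm above the thin end. Body below: 40 mm wide; +x face upright, 8 mm in +x of this point; -x face sloping: 3 mm thick at the thin end, 0.35 mm more per mm of height, 22.6 mm at 56 mm. About 80 g.
- wedge_tip (a point): Centre of the wedge's thin end, 74 mm below the grip point and 6.5 mm from it in the wedge's +x. In the rack the thin end stands 6 mm above the desk, in a pocket 24 mm deep, sloping face to -x: the way round it is needed in the clamp. At the end it must be 6 mm or more below the core's top and 1.5 mm or more clear of the gap floor.
- rack: Grey block 132 (x) x 58 (y) x 30 mm, fixed on the desk, with four pockets 30 mm apart along its x: the wedge at -45 mm, the shims at -15, 15 and 45 mm. Origin: centre of the underside. Yaw within 0.25 rad of the world's. One of clamp and rack stands on the left part of the desk, the other on the right beyond the fuse tin: either way round.
- fuse_1: Lying cartridge fuse, 25 mm thick, 75 mm long along its y. Bystander behind the work: leave it alone (it may shift 20 mm at most). Origin: centre of the underside.
- fuse_2: Lying cartridge fuse, 21 mm thick, 60 mm long along its y. Bystander behind the work: leave it alone (it may shift 20 mm at most). Origin: centre of the underside.
- tape_black: Black tape roll lying flat, 70 mm across, 19 mm high. Bystander behind the work: leave it alone (it may shift 20 mm at most). Origin: centre of the underside.

How it is judged:
On the way:
1. a first shim stands in the gap, let go of, before the wedge goes in (((x of shim_1_c in the frame of clamp between -0.036 and 0.004 m and y of shim_1_c in the frame of clamp between -0.012 and 0.012 m and z of shim_1_c in the frame of clamp between 0.045 and 0.0565 m and contact force between the fingers and shim_1 below 0.1 N) or (x of shim_2_c in the frame of clamp between -0.036 and 0.004 m and y of shim_2_c in the frame of clamp between -0.012 and 0.012 m and z of shim_2_c in the frame of clamp between 0.045 and 0.0565 m and contact force between the fingers and shim_2 below 0.1 N) or (x of shim_3_c in the frame of clamp between -0.036 and 0.004 m and y of shim_3_c in the frame of clamp between -0.012 and 0.012 m and z of shim_3_c in the frame of clamp between 0.045 and 0.0565 m and contact force between the fingers and shim_3 below 0.1 N)) and horizontal distance between wedge_tip and clamp above 0.06 m), for 0.2 s.
At the end, for the whole second after the job is handed in: Plate held back 1.5 to 7.2 mm, not by the arm; wedge gripped, still, upright (0.12 rad), sloping face on the core, tip 6 mm or more below the core top and 1.5 mm off the floor; 1+ shims seated upright in the gap, others over 70 mm from the clamp; all within 12 mm of its middle line (value of joint plate between 0.0015 and 0.0072 m and z of wedge_tip in the frame of clamp between 0.0095 and 0.052 m and x of wedge_tip in the frame of clamp between -0.038 and 0 m and y of wedge_tip in the frame of clamp between -0.012 and 0.012 m and angle between wedge_tip's own z axis and vertical below 0.12 rad and x of clamp in the frame of wedge_tip above 0.004 m and contact force between the fingers and wedge above 2 N and contact force between wedge and clamp above 0.8 N and contact force between the arm and plate below 0.5 N and linear speed of wedge below 0.02 m/s and ((x of shim_1_c in the frame of clamp between -0.036 and 0.004 m and y of shim_1_c in the frame of clamp between -0.012 and 0.012 m and z of shim_1_c in the frame of clamp between 0.045 and 0.0565 m and angle between shim_1_c's own z axis and vertical below 0.12 rad) or (x of shim_2_c in the frame of clamp between -0.036 and 0.004 m and y of shim_2_c in the frame of clamp between -0.012 and 0.012 m and z of shim_2_c in the frame of clamp between 0.045 and 0.0565 m and angle between shim_2_c's own z axis and vertical below 0.12 rad) or (x of shim_3_c in the frame of clamp between -0.036 and 0.004 m and y of shim_3_c in the frame of clamp between -0.012 and 0.012 m and z of shim_3_c in the frame of clamp between 0.045 and 0.0565 m and angle between shim_3_c's own z axis and vertical below 0.12 rad)) and ((x of shim_1_c in the frame of clamp between -0.036 and 0.004 m and y of shim_1_c in the frame of clamp between -0.012 and 0.012 m and z of shim_1_c in the frame of clamp between 0.045 and 0.0565 m and angle between shim_1_c's own z axis and vertical below 0.12 rad) or horizontal distance between shim_1_c and clamp above 0.07 m) and ((x of shim_2_c in the frame of clamp between -0.036 and 0.004 m and y of shim_2_c in the frame of clamp between -0.012 and 0.012 m and z of shim_2_c in the frame of clamp between 0.045 and 0.0565 m and angle between shim_2_c's own z axis and vertical below 0.12 rad) or horizontal distance between shim_2_c and clamp above 0.07 m) and ((x of shim_3_c in the frame of clamp between -0.036 and 0.004 m and y of shim_3_c in the frame of clamp between -0.012 and 0.012 m and z of shim_3_c in the frame of clamp between 0.045 and 0.0565 m and angle between shim_3_c's own z axis and vertical below 0.12 rad) or horizontal distance between shim_3_c and clamp above 0.07 m)); the arm keeps its last pose, push and grip.
It fails at once if a fuse or the tape roll at the back is moved by more than 20 mm (distance of any of fuse_1, fuse_2, tape_black from where it was at the start of the episode above 0.02 m).
It also fails if it takes over 72 s, if anything falls off the work surface, if the arm or the gripper's body presses on something with over 40 N, if the wrist force passes 120 N, or if a joint passes its speed limit or range.

## Working session

There is one attempt and no reset: what is moved stays moved. The work goes in short steps, Python scripts to look and compute and a tool call to move; the robot and the scene stay as the last step left them, time stands still between calls to the robot, and variables do not carry over. Pictures are saved under pics/ and viewed, at most 10 in all, crops included, and the job is handed in when it is done.

Besides the shell and the picture viewer there is one more tool, called after "Request:" by a JSON object that holds its "name" and its "arguments". send_rows: Moves the arm, as the interface text tells. Its arguments: {"type":"object","properties":{"commands":{"type":"string"},"grip_force":{"type":"number"}},"required":["commands"]}

```bash
mkdir -p pics; cat > h.py <<'E'
import numpy as np, cv2
from station import readout, cams, sign_off
def snap(n,f=None):
    s=cams.snapshot(n)
    if f: cv2.imwrite('pics/'+f, cv2.cvtColor(np.asarray(s['pixels']),cv2.COLOR_RGB2BGR))
    return s
def ray(s,u,v):
    K=np.array(s['intrinsics']);R=np.array(s['rotation'])
    return R@np.array([(u-K[0,2])/K[0,0],(v-K[1,2])/K[1,1],1.])
def onz(s,u,v,z):
    d=ray(s,u,v);e=np.array(s['eye']);return e+d*(z-e[2])/d[2]
E
python3 - <<'E'
from h import *
a=snap('top','top1.png');b=snap('scene','sc1.png')
for s in(a,b):print(np.round(s['intrinsics'],1).tolist(),np.round(s['eye'],3),np.round(s['rotation'],3).tolist())
s=readout.sense();print({k:np.round(v,3).tolist() for k,v in s.items()})
im=np.hstack([cv2.imread('pics/top1.png'),]);
cv2.imwrite('pics/top1b.png',cv2.resize(im,(800,600),interpolation=cv2.INTER_CUBIC))
E
```

```text
[[425.0, 0.0, 254.4], [0.0, 425.0, 187.6], [0.0, 0.0, 1.0]] [ 0.254 -0.024  1.28 ] [-0.696, 0.712, -0.078, 0.059]
[[378.2, 0.0, 255.8], [0.0, 378.2, 187.0], [0.0, 0.0, 1.0]] [ 0.047 -0.519  0.651] [0.842, -0.34, 0.152, -0.391]
{'t': 0.1, 'q': [1.087, 0.528, 1.434, -0.0, 1.181, -0.178], 'qd': [-0.001, -0.0, -0.002, -0.002, 0.0, -0.0], 'tau': [0.0, -44.33, -17.859, -0.0, 0.004, -0.0], 'tcp_pos': [0.188, 0.595, 0.238], 'tool_rot': [0.152, 0.988, -0.001, -0.0], 'force': [0.771, 0.851, 0.381], 'ft_torque': [0.023, 0.056, 0.061], 'gripper_force': 0.0, 'finger_gap': 1.0}
```

```bash
sed -i "s/R=np.array(s\['rotation'\])/R=Rot(s)/" h.py; cat >> h.py <<'E'
from scipy.spatial.transform import Rotation
def Rot(s):
    r=np.array(s['rotation']); return r if r.shape==(3,3) else Rotation.from_quat(r).as_matrix()
E
python3 - <<'E'
from h import *
b=cv2.imread('pics/sc1.png');cv2.imwrite('pics/sc1b.png',cv2.resize(b,(800,600),interpolation=cv2.INTER_CUBIC))
E
```

```text
(no output)
```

View pics/top1b.png

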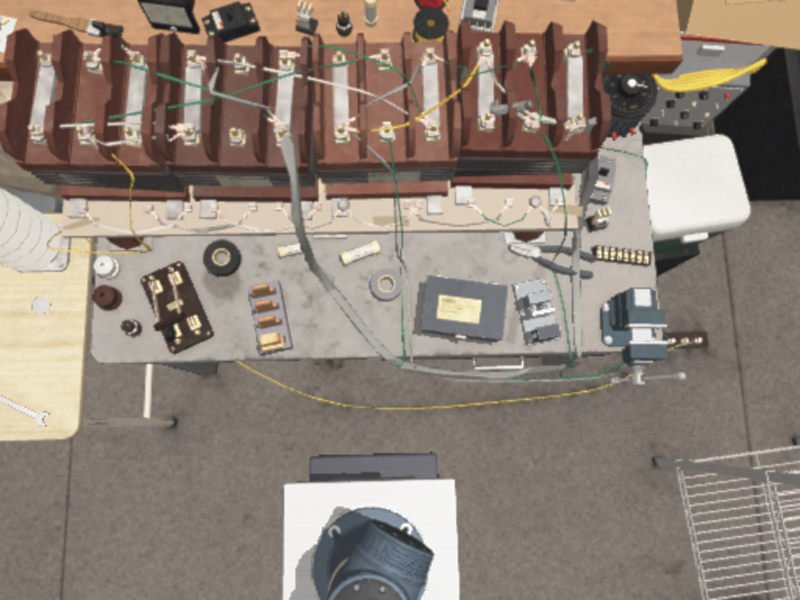

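View pics/sc1b.png

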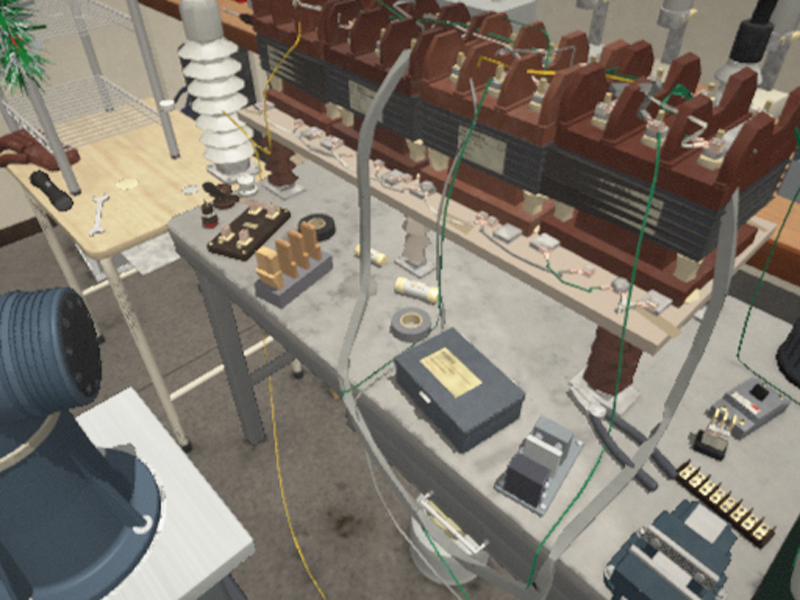

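```bash
python3 - <<'E'
from h import *
t=cv2.imread('pics/top1.png')
def c(x,y):return cv2.resize(t[y:y+60,x:x+50],(400,480),interpolation=cv2.INTER_CUBIC)
cv2.imwrite('pics/crop1.png',np.hstack([c(148,174),c(318,166)]))
E
```

```text
(no output)
```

View pics/crop1.png

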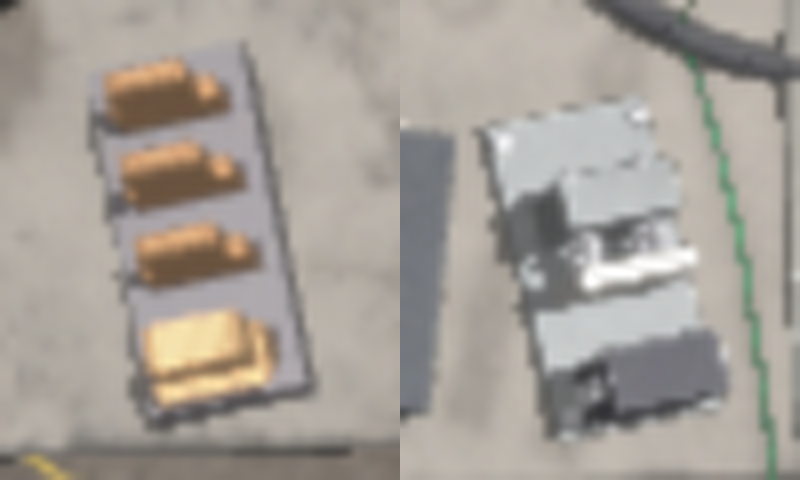

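```bash
python3 - <<'E'
from h import *
a=snap('top')
for n,P,z,o in(('rack',[(97,72),(242,42),(308,382),(150,405)],.03,(148,174)),('clamp',[(85,130),(245,97),(322,405),(155,437)],.008,(318,166))):
    W=np.array([onz(a,o[0]+(x+.5)/8-.5,o[1]+(y+.5)/8-.5,z) for x,y in P])
    d=W[0]+W[1]-W[2]-W[3]; e=W[0]+W[3]-W[1]-W[2]
    print(n,W[:,:2].round(4).tolist(),'c',W.mean(0).round(4),'yawx',np.arctan2(d[1],d[0]).round(3),'yawy',np.arctan2(-e[0],e[1]).round(3),np.linalg.norm(d)/2,np.linalg.norm(e)/2)
E
```

```text
rack [[0.5206, 0.2213], [0.531, 0.1675], [0.4026, 0.1421], [0.3954, 0.1998]] c [0.4624 0.1827 0.03  ] yawx 0.183 yawy 0.156 0.12892428780263934 0.056409424348555316
clamp [[0.5172, -0.2892], [0.529, -0.3519], [0.4091, -0.3731], [0.3984, -0.3088]] c [ 0.4634 -0.3308  0.008 ] yawx 0.169 yawy 0.175 0.12109090186258242 0.06450099053095308
```

```bash
cat >> h.py <<'E'
def go(x,y,z,yaw=None):
    """rows (tool axes) to bring TCP to x,y,z with finger line (tool y) at yaw from world y"""
    s=readout.sense(); R=Rotation.from_quat(s['tool_rot']).as_matrix(); p=np.array(s['tcp_pos'])
    cy=np.arctan2(-R[0,1],R[1,1]); D=np.array([x,y,z])-p
    sp=0 if yaw is None else -np.degrees((yaw-cy+np.pi/2)%np.pi-np.pi/2)
    print('tcp',p.round(4),'yaw',cy.round(4),'force',np.round(s['force'],1),'gap',round(s['finger_gap']*85.4,1),'t',round(s['t'],2))
    R2=R@Rotation.from_euler('z',sp,degrees=True).as_matrix()
    Rm=R@Rotation.from_euler('z',sp/2,degrees=True).as_matrix()
    print(' spin rows(4deg)',round(sp/4,2),' shift in rows(20mm): before spin',(R.T@D/.02).round(2),'after spin',(R2.T@D/.02).round(2))
E
python3 - <<'E'
from h import *
a=snap('top');b=snap('scene')
T=[(285,140),(292,200),(302,235),(330,280),(370,335),(400,365)];S=[(405,58),(375,110),(364,180),(364,260),(352,340),(345,390)]
def dens(P):
    P=np.array(P,float)*.64;return np.vstack([P[i]+(P[i+1]-P[i])*np.linspace(0,1,6)[:,None] for i in range(len(P)-1)])
for u in dens(S)[::2]:
    best=None
    for v in dens(T):
        d1=ray(a,*v);d2=ray(b,*u);e1=np.array(a['eye']);e2=np.array(b['eye'])
        A=np.c_[d1,-d2];k,r,_,_=np.linalg.lstsq(A,e2-e1,rcond=None)
        if best is None or r[0]<best[0]:best=(r[0],e1+d1*k[0])
    print((best[0]**.5).round(3),best[1].round(2))
go(.44,.18,.25,.17)
E
```

```text
0.001 [0.65 0.11 0.35]
0.003 [0.62 0.11 0.33]
0.006 [0.59 0.1  0.31]
0.001 [0.59 0.1  0.3 ]
0.0 [0.58 0.1  0.26]
0.001 [0.56 0.1  0.22]
0.002 [0.55 0.09 0.2 ]
0.002 [0.53 0.08 0.16]
0.001 [0.53 0.07 0.1 ]
0.002 [0.52 0.06 0.08]
0.002 [0.48 0.04 0.05]
0.004 [0.44 0.01 0.03]
0.005 [ 0.45  0.01 -0.01]
0.001 [ 0.41 -0.02 -0.01]
0.002 [ 0.38 -0.05  0.  ]
tcp [0.188  0.5957 0.2388] yaw -0.3058 force [0.7 0.1 0.2] gap 85.7 t 0.25
 spin rows(4deg) -6.82  shift in rows(20mm): before spin [-18.27 -16.03  -0.55] after spin [ -8.9  -22.62  -0.55]
```

Request:
{"name": "send_rows", "arguments": {"commands": "85 0 0 0 -1;85 0 0 0 -1;85 0 0 0 -1;85 0 0 0 -1;85 0 0 0 -1;85 0 0 0 -1;85 0 0 0 -0.8;85 -0.4 -1 0 0;85 -0.4 -1 0 0;85 -0.4 -1 0 0;85 -0.4 -1 0 0;85 -0.4 -1 0 0;85 -0.4 -1 0 0;85 -0.4 -1 0 0;85 -0.4 -1 0 0;85 -0.4 -1 0 0;85 -0.4 -1 0 0;85 -0.4 -1 0 0;85 -0.4 -1 0 0;85 -0.4 -1 0 0"}}

```text
t: 1.92
tcp_pos: [0.3348, 0.3563, 0.2394]
tool_rot: [-0.084, 0.996, 0.0, 0.0]
force: [-0.9, 0.7, 0.5]
finger_gap: 0.996
gripper_force: 0.0
```

```bash
python3 - <<'E'
from h import *
go(.44,.18,.25,.17)
E
```

```text
tcp [0.3348 0.3563 0.2394] yaw 0.169 force [-0.9  0.7  0.5] gap 85.1 t 1.92
 spin rows(4deg) -0.01  shift in rows(20mm): before spin [-3.7  -9.57 -0.53] after spin [-3.7  -9.58 -0.53]
```

Request:
{"name": "send_rows", "arguments": {"commands": "85 -0.4 -1 -0.1 0;85 -0.4 -1 -0.1 0;85 -0.4 -1 -0.1 0;85 -0.4 -1 -0.1 0;85 -0.4 -1 -0.1 0;85 -0.4 -1 0 0;85 -0.4 -1 0 0;85 -0.4 -1 0 0;85 -0.4 -0.8 0 0;85 0 0 0 0"}}

```text
t: 2.75
tcp_pos: [0.4372, 0.1937, 0.2495]
tool_rot: [-0.083, 0.997, -0.0, 0.001]
force: [-0.1, -0.3, 0.0]
finger_gap: 0.996
gripper_force: 0.0
```

```bash
python3 - <<'E'
from h import *
go(.44,.18,.25,.17)
w=snap('wrist','w1.png');print(np.round(w['intrinsics'],2).tolist(),np.round(w['eye'],3),Rot(w).round(3).tolist())
cv2.imwrite('pics/w1b.png',cv2.resize(cv2.imread('pics/w1.png'),(800,600),interpolation=cv2.INTER_CUBIC))
E
```

```text
tcp [0.4372 0.1937 0.2495] yaw 0.1657 force [-0.1 -0.3  0. ] gap 85.0 t 2.75
 spin rows(4deg) -0.06  shift in rows(20mm): before spin [-0.02 -0.7  -0.02] after spin [-0.02 -0.7  -0.02]
[[297.32, 0.0, 258.19], [0.0, 297.32, 195.79], [0.0, 0.0, 1.0]] [0.355 0.18  0.384] [[-0.165, 0.934, 0.316], [0.986, 0.156, 0.053], [-0.0, 0.321, -0.947]]
```

View pics/w1b.png

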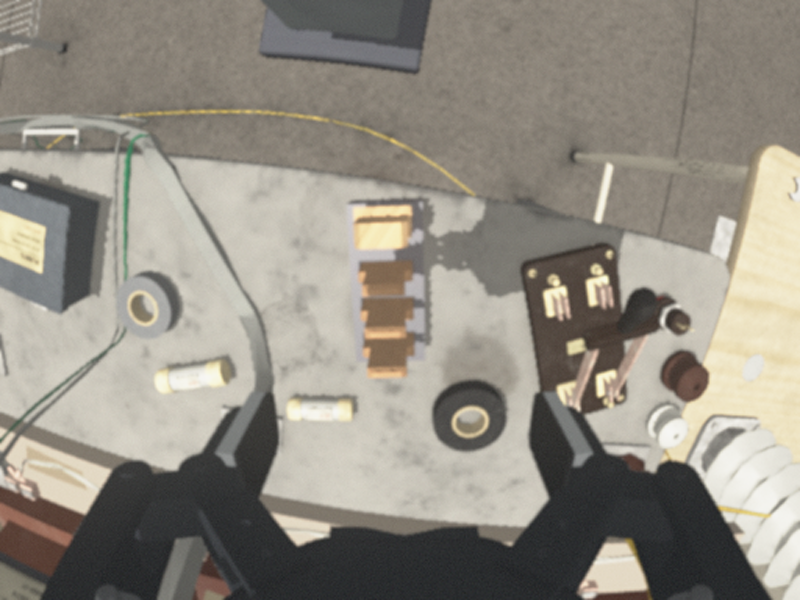

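```bash
cat >> h.py <<'E'
def fray(s,u,v):
    K=np.array(s['intrinsics']);x=(u-K[0,2])/K[0,0];y=(v-K[1,2])/K[1,1];r=np.hypot(x,y)+1e-9
    return Rot(s)@np.array([x/r*np.sin(r),y/r*np.sin(r),np.cos(r)])
def fonz(s,u,v,z):
    d=fray(s,u,v);e=np.array(s['eye']);return e+d*(z-e[2])/d[2]
E
python3 - <<'E'
from h import *
t=cv2.imread('pics/w1.png')
cv2.imwrite('pics/crop2.png',cv2.resize(t[124:244,212:282],(350,600),interpolation=cv2.INTER_CUBIC))
E
```

```text
(no output)
```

View pics/crop2.png

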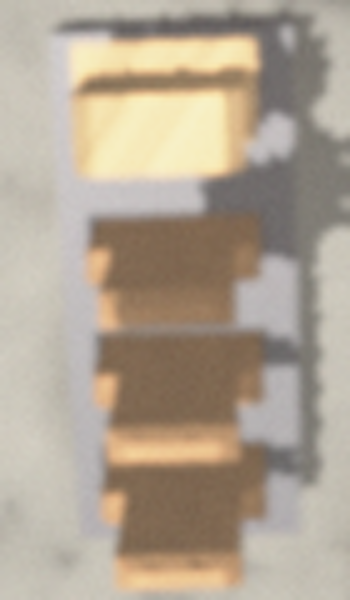

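```bash
python3 - <<'E'
from h import *
w=snap('wrist')
P={'A':(168,309),'B':(173,443),'C':(180,570)}
C={}
for k,(x,y) in P.items():
    C[k]=fonz(w,212+(x+.5)/5-.5,124+(y+.5)/5-.5,.094);print(k,C[k].round(4))
d=C['C']-C['A'];print(np.hypot(*d[:2]),np.arctan2(d[1],d[0]))
for n,(x,y) in {'nl':(55,28),'fl':(78,530),'fr':(298,530)}.items():print(n,fonz(w,212+(x+.5)/5-.5,124+(y+.5)/5-.5,.03).round(4))
yaw=.17;c=np.array([.4624,.1827])
for o in(-.045,-.015,.015,.045):print('rack est',o,c+o*np.array([np.cos(yaw),np.sin(yaw)]))
E
```

```text
A [0.4415 0.1825 0.094 ]
B [0.4703 0.1879 0.094 ]
C [0.4995 0.1939 0.094 ]
0.05918080876415304 0.1944282334101845
nl [0.396  0.1453 0.03  ]
fl [0.5246 0.1685 0.03  ]
fr [0.5149 0.2256 0.03  ]
rack est -0.045 [0.41804869 0.17508679]
rack est -0.015 [0.44761623 0.18016226]
rack est 0.015 [0.47718377 0.18523774]
rack est 0.045 [0.50675131 0.19031321]
```

```bash
python3 - <<'E'
from h import *
go(.495,.193,.14,.175)
E
```

```text
tcp [0.4349 0.1956 0.2492] yaw 0.1671 force [-0.2  0.  -1.1] gap 84.8 t 2.85
 spin rows(4deg) -0.11  shift in rows(20mm): before spin [-2.94 -0.63  5.46] after spin [-2.94 -0.65  5.46]
```

Request:
{"name": "send_rows", "arguments": {"commands": "60 -0.5 -0.1 0.9 -0.1;60 -0.5 -0.1 0.9 0;60 -0.5 -0.1 0.9 0;60 -0.5 -0.1 0.9 0;60 -0.5 -0.1 0.9 0;60 -0.5 -0.1 0.9 0;60 0 0 0 0;60 0 0 0 0;60 0 0 0 0"}}

```text
t: 3.6
tcp_pos: [0.4952, 0.1951, 0.1418]
tool_rot: [-0.088, 0.996, 0.0, -0.0]
force: [-0.0, 0.0, 0.8]
finger_gap: 0.704
gripper_force: 0.0
```

```bash
python3 - <<'E'
from h import *
go(.495,.193,.14,.175)
w=snap('wrist','w2.png');print(w['eye'])
import pickle;pickle.dump(w,open('w2.pkl','wb'))
cv2.imwrite('pics/w2b.png',cv2.resize(cv2.imread('pics/w2.png')[130:330,160:360],(600,600),interpolation=cv2.INTER_CUBIC))
E
```

```text
tcp [0.4952 0.1951 0.1418] yaw 0.1769 force [-0.   0.   0.8] gap 60.1 t 3.6
 spin rows(4deg) 0.03  shift in rows(20mm): before spin [ 0.03 -0.1   0.09] after spin [ 0.03 -0.1   0.09]
[0.41369015 0.18033233 0.27643063]
```

View pics/w2b.png

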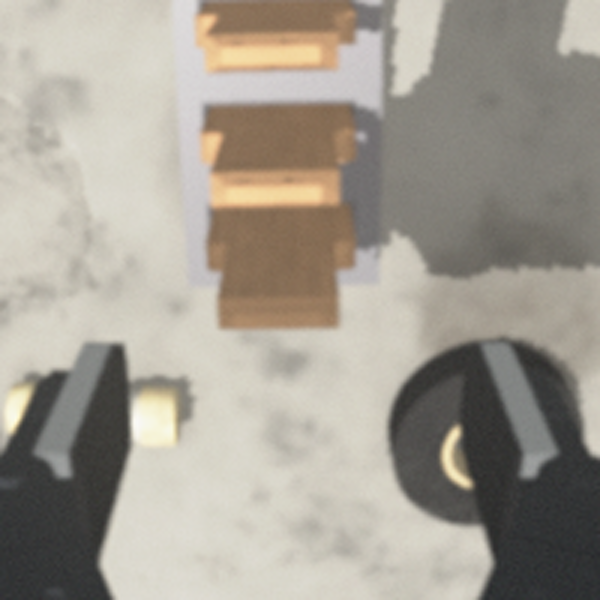

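```bash
python3 - <<'E'
from h import *
import pickle;w=pickle.load(open('w2.pkl','rb'))
for k,(x,y) in {'A':(272,57),'B':(275,193),'C':(279,314),'rackfl':(189,285),'rackfr':(380,280)}.items():
    print(k,fonz(w,160+(x+.5)/3-.5,130+(y+.5)/3-.5,.03 if 'r' in k else .096).round(4))
# expected pixels of TCP projected
E
```

```text
A [0.4441 0.1811 0.096 ]
B [0.4729 0.1867 0.096 ]
C [0.5009 0.1923 0.096 ]
rackfl [0.5281 0.1682 0.03  ]
rackfr [0.5162 0.2249 0.03  ]
```

Request:
{"name": "send_rows", "arguments": {"commands": "60 0 -0.15 0.9 0;60 0 0 0.9 0;60 0 0 0.9 0;60 0 0 0.9 0;60 0 0 0.05 0;60 0 0 0 0;28 0 0 0 0;24 0 0 0 0;20 0 0 0 0;20 0 0 0 0;20 0 0 0 0;20 0 0 0 0", "grip_force": 40}}

```text
t: 4.65
tcp_pos: [0.4975, 0.1917, 0.0698]
tool_rot: [-0.088, 0.996, 0.0, 0.001]
force: [-0.6, -0.9, 6.5]
finger_gap: 0.314
gripper_force: 39.3
```

```bash
python3 - <<'E'
from h import *
go(.4944,.1919,.068,.175)
w=snap('wrist','w3.png')
cv2.imwrite('pics/w3b.png',cv2.resize(cv2.imread('pics/w3.png')[130:330,160:360],(600,600),interpolation=cv2.INTER_CUBIC))
E
```

```text
tcp [0.4975 0.1917 0.0698] yaw 0.1759 force [-0.6 -0.9  6.5] gap 26.8 t 4.65
 spin rows(4deg) 0.01  shift in rows(20mm): before spin [0.15 0.04 0.09] after spin [0.15 0.04 0.09]
```

View pics/w3b.png

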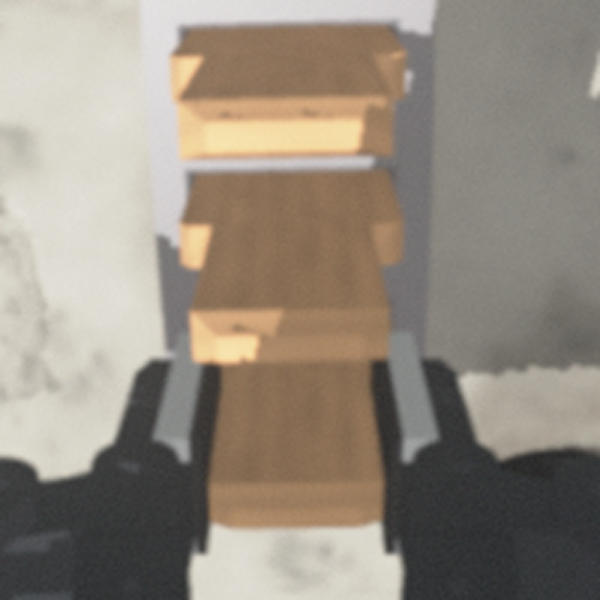

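```bash
python3 - <<'E'
from h import *
w=snap('wrist')
for k,(x,y) in {'far':(296,525),'mid':(297,506)}.items():
    print(k,fonz(w,160+(x+.5)/3-.5,130+(y+.5)/3-.5,.096).round(4))
R=Rotation.from_quat(readout.sense()['tool_rot']).as_matrix()
p=np.array(readout.sense()['tcp_pos']);print(R.T@(np.array(w['eye'])-p))
E
```

```text
far [0.504  0.1928 0.096 ]
mid [0.5002 0.1923 0.096 ]
[ 0.0829349  -0.0001825  -0.13453972]
```

Request:
{"name": "send_rows", "arguments": {"commands": "20 0 0 -0.5 0;20 0 0 -1 0;20 0 0 -1 0;20 0 0 -1 0;20 0 0 -1 0;20 0 0 -0.9 0;20 0 0 0 0"}}

```text
t: 5.33
tcp_pos: [0.4989, 0.1919, 0.1804]
tool_rot: [-0.088, 0.996, 0.0, 0.004]
force: [1.1, 0.3, -0.7]
finger_gap: 0.321
gripper_force: 39.7
```

```bash
python3 - <<'E'
from h import *
go(.41,-.33,.18,.172)
E
```

```text
tcp [0.4989 0.1919 0.1804] yaw 0.1761 force [ 1.1  0.3 -0.7] gap 27.4 t 5.33
 spin rows(4deg) 0.06  shift in rows(20mm): before spin [  8.95 -24.91  -0.05] after spin [  8.84 -24.95  -0.05]
```

Request:
{"name": "send_rows", "arguments": {"commands": "20 0.7 -0.4 0 0;20 0.7 -0.7 0 0;20 0.6 -1 0 0;20 0.4 -1 0 0;20 0.4 -1 0 0;20 0.4 -1 0 0;20 0.4 -1 0 0;20 0.4 -1 0 0;20 0.4 -1 0 0;20 0.4 -1 -0.1 0;20 0.3 -1 -0.1 0;20 0.2 -1 -0.1 0;20 0.1 -1 -0.1 0;20 0.1 -1 -0.1 0;20 0.1 -1 -0.1 0;20 0.1 -1 -0.1 0;20 0 -1 -0.1 0;20 0 -1 -0.1 0;20 0 -1 -0.1 0;20 0 -1 0 0"}}

```text
t: 7.0
tcp_pos: [0.4509, -0.2054, 0.1962]
tool_rot: [-0.088, 0.996, 0.0, -0.0]
force: [0.6, 0.1, -1.4]
finger_gap: 0.315
gripper_force: 39.7
```

```bash
python3 - <<'E'
from h import *
go(.475,-.325,.2,.172)
E
```

```text
tcp [ 0.4509 -0.2054  0.1962] yaw 0.1756 force [ 0.6  0.1 -1.4] gap 26.9 t 7.0
 spin rows(4deg) 0.05  shift in rows(20mm): before spin [-0.14 -6.1  -0.19] after spin [-0.16 -6.1  -0.19]
```

Request:
{"name": "send_rows", "arguments": {"commands": "20 0 -1 0 0;20 0 -1 0 0;20 0 -1 0 0;20 0 -1 0 0;20 0 -0.8 0 0;20 0 -0.4 0 0;20 0 0 0 0;20 0 0 0 0;20 0 0 0 0;20 0 0 0 0"}}

```text
t: 7.83
tcp_pos: [0.469, -0.3056, 0.1961]
tool_rot: [-0.088, 0.996, 0.001, -0.0]
force: [0.7, 0.3, -0.0]
finger_gap: 0.316
gripper_force: 39.7
```

```bash
python3 - <<'E'
from h import *
import pickle
go(.475,-.325,.2,.172)
w=snap('wrist','w4.png');pickle.dump(w,open('w4.pkl','wb'));print(w['eye'])
cv2.imwrite('pics/w4b.png',cv2.resize(cv2.imread('pics/w4.png')[110:290,170:350],(600,600),interpolation=cv2.INTER_CUBIC))
E
```

```text
tcp [ 0.469  -0.3056  0.1961] yaw 0.1768 force [ 0.7  0.3 -0. ] gap 26.9 t 7.83
 spin rows(4deg) 0.07  shift in rows(20mm): before spin [-0.12 -1.01 -0.19] after spin [-0.13 -1.01 -0.19]
[ 0.38751663 -0.32050166  0.3307257 ]
```

View pics/w4b.png

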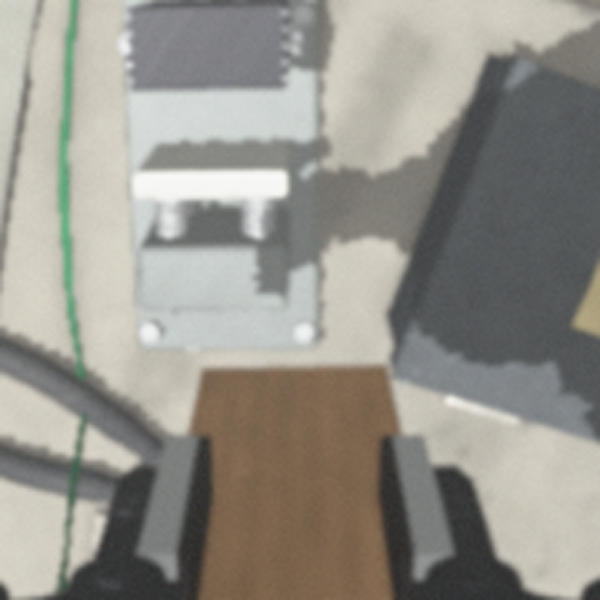

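```bash
python3 - <<'E'
from h import *
import pickle;w=pickle.load(open('w4.pkl','rb'))
f=lambda x,y,z:fonz(w,170+(x+.5)/3.333-.5,110+(y+.5)/3.333-.5,z)
P={k:f(*v) for k,v in dict(coreL=(133,89,.058),coreR=(289,87,.058),plL=(133,170.5,.058),plR=(289,169.5,.058),plbL=(133,198,.058),plbR=(289,197,.058),bfl=(141,347,.008),bfr=(319,343,.008)).items()}
for k,v in P.items():print(k,v.round(4))
cm=(P['coreL']+P['coreR'])/2;pm=(P['plL']+P['plR'])/2;bm=(P['plbL']+P['plbR'])/2
print('core',cm,'plate',pm,'gap',np.hypot(*(pm-cm)[:2]),'plate thick',np.hypot(*(pm-bm)[:2]),'width',np.hypot(*(P['coreL']-P['coreR'])[:2]),np.hypot(*(P['plL']-P['plR'])[:2]))
for a,b in(('coreL','coreR'),('plL','plR'),('bfl','bfr')):
    d=P[b]-P[a];print('yaw',np.arctan2(-d[0],d[1]).round(3))
d=(P['bfl']+P['bfr'])/2
print('base far',d, 'dist to core',np.hypot(*(d-cm)[:2]))
E
```

```text
coreL [ 0.4282 -0.3583  0.058 ]
coreR [ 0.4206 -0.3157  0.058 ]
plL [ 0.4513 -0.3551  0.058 ]
plR [ 0.4435 -0.3116  0.058 ]
plbL [ 0.4592 -0.354   0.058 ]
plbR [ 0.4514 -0.3102  0.058 ]
bfl [ 0.5255 -0.3505  0.008 ]
bfr [ 0.5129 -0.2889  0.008 ]
core [ 0.42439153 -0.33700001  0.058     ] plate [ 0.447398   -0.33333002  0.058     ] gap 0.02329734682150934 plate thick 0.007979461144316606 width 0.04334436310937332 0.04413935475736034
yaw 0.178
yaw 0.176
yaw 0.203
base far [ 0.51919454 -0.31968354  0.008     ] dist to core 0.0963715299999217
```

```bash
python3 - <<'E'
from h import *
go(.4369,-.3347,.14,.178)
E
```

```text
tcp [ 0.4692 -0.3058  0.1963] yaw 0.1769 force [ 0.6  0.  -0.6] gap 27.0 t 7.88
 spin rows(4deg) -0.02  shift in rows(20mm): before spin [ 1.84 -1.14  2.81] after spin [ 1.84 -1.14  2.81]
```

Request:
{"name": "send_rows", "arguments": {"commands": "20 0.5 -0.3 0 0;20 0.6 -0.4 0.5 0;20 0.5 -0.3 0.8 0;20 0.24 -0.14 0.8 0;20 0 0 0.5 0;20 0 0 0.2 0;20 0 0 0 0;20 0 0 0 0;20 0 0 0 0"}}

```text
t: 8.63
tcp_pos: [0.4379, -0.3361, 0.1411]
tool_rot: [-0.088, 0.996, -0.001, 0.001]
force: [-0.1, -0.1, -0.7]
finger_gap: 0.319
gripper_force: 39.7
```

```bash
python3 - <<'E'
from h import *
go(.4369,-.3347,.072,.178)
E
```

```text
tcp [ 0.4379 -0.3361  0.1411] yaw 0.1766 force [-0.1 -0.1 -0.7] gap 27.3 t 8.63
 spin rows(4deg) -0.02  shift in rows(20mm): before spin [0.04 0.08 3.45] after spin [0.04 0.08 3.45]
```

Request:
{"name": "send_rows", "arguments": {"commands": "20 0.05 0.1 0.5 0;20 0 0 0.6 0;20 0 0 0.6 0;20 0 0 0.6 0;20 0 0 0.4 0;20 0 0 0.3 0;20 0 0 0.2 0;20 0 0 0 0;20 0 0 0 0"}}

```text
t: 9.38
tcp_pos: [0.4361, -0.3343, 0.0765]
tool_rot: [-0.088, 0.996, -0.0, 0.0]
force: [0.5, -0.4, 0.9]
finger_gap: 0.319
gripper_force: 39.7
```

Request:
{"name": "send_rows", "arguments": {"commands": "20 -0.1 0 0.1 0;20 -0.1 0 0.1 0;20 0 0 0.05 0;20 0 0 0 0;20 0 0 0 0"}}

```text
t: 9.8
tcp_pos: [0.4399, -0.3337, 0.0719]
tool_rot: [-0.088, 0.996, -0.0, 0.0]
force: [-1.9, -0.1, 4.0]
finger_gap: 0.319
gripper_force: 40.1
```

```bash
python3 - <<'E'
from h import *
go(.4369,-.3347,.072,.178)
w=snap('wrist','w5.png')
cv2.imwrite('pics/w5b.png',cv2.resize(cv2.imread('pics/w5.png')[150:330,170:350],(600,600),interpolation=cv2.INTER_CUBIC))
E
```

```text
tcp [ 0.4399 -0.3337  0.0719] yaw 0.176 force [-1.9 -0.1  4. ] gap 27.3 t 9.8
 spin rows(4deg) -0.03  shift in rows(20mm): before spin [ 0.16 -0.02 -0.01] after spin [ 0.16 -0.02 -0.01]
```

View pics/w5b.png

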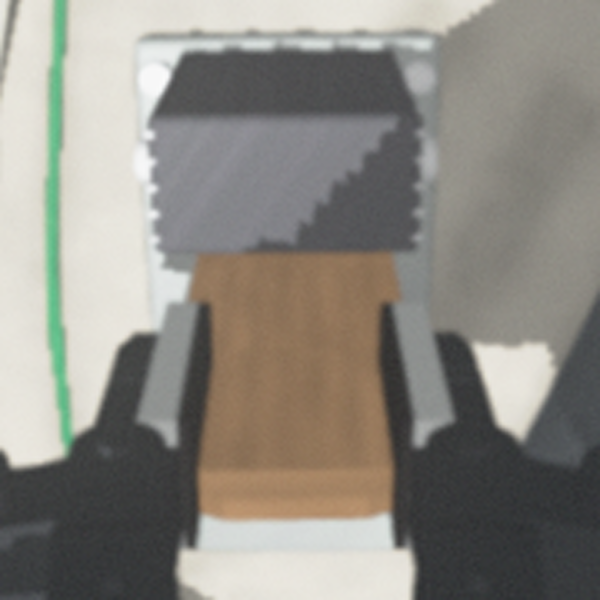

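Request:
{"name": "send_rows", "arguments": {"commands": "20 0.05 0 -0.02 0;20 0 0 0 0;30 0 0 0 0;34 0 0 0 0;40 0 0 0 0;50 0 0 0 0;60 0 0 0 0;60 0 0 0 0;60 0 0 -0.3 0;60 0 0 -0.8 0;60 0 0 -1 0;60 0 0 -1 0;60 0 0 -1 0;60 0 0 -1 0;60 0 0 0 0"}}

```text
t: 11.1
tcp_pos: [0.4406, -0.3354, 0.1779]
tool_rot: [-0.088, 0.996, -0.003, 0.003]
force: [-0.1, -0.6, -0.0]
finger_gap: 0.702
gripper_force: 0.0
```

```bash
python3 - <<'E'
from h import *
import pickle
go(.4650,.1867,.17,.175)
w=snap('wrist','w6.png');pickle.dump(w,open('w6.pkl','wb'))
im=cv2.imread('pics/w6.png')
h=cv2.cvtColor(im,cv2.COLOR_BGR2HSV);m=cv2.inRange(h,(5,70,40),(20,255,255));m[:, :170]=0;m[:,350:]=0
n,l,st,c=cv2.connectedComponentsWithStats(m)
for i in range(1,n):
    if st[i,4]>40:print(st[i],c[i].round(1))
e=np.array(w['eye'])
# where a standing shim's top should project: column/rows
K=np.array(w['intrinsics']);R=Rot(w)
def proj(p):
    d=R.T@(np.array(p)-e);th=np.arctan2(np.hypot(d[0],d[1]),d[2]);k=th/np.hypot(d[0],d[1]);return K[0,2]+K[0,0]*k*d[0],K[1,2]+K[1,1]*k*d[1]
u=np.array([.984,.177]);cm=np.array([.4244,-.337])
for z,dx in((.098,18.5+2.5),(.098,18.5-3),(.06,14.5)):
    print(z,dx,np.round(proj([*(cm+u*dx/1000),z]),1))
E
```

```text
tcp [ 0.4406 -0.3354  0.1779] yaw 0.1761 force [-0.1 -0.6 -0. ] gap 59.9 t 11.1
 spin rows(4deg) 0.02  shift in rows(20mm): before spin [-5.77 25.49  0.24] after spin [-5.75 25.5   0.24]
[ 240  179   43   37 1373] [261.2 196.3]
[ 221  307   49   35 1265] [247.2 324.1]
0.098 21.0 [260.6 214.3]
0.098 15.5 [260.6 207.7]
0.06 14.5 [260.6 191.3]
```

Request:
{"name": "send_rows", "arguments": {"commands": "60 -0.1 0.5 0 0;60 -0.2 0.9 0 0;60 -0.2 1 0 0;60 -0.2 1 0 0;60 -0.2 1 0 0;60 -0.2 1 0 0;60 -0.2 1 0 0;60 -0.2 1 0 0;60 -0.2 1 0 0;60 -0.2 1 0 0;60 -0.2 1 0 0;60 -0.2 1 0 0;60 -0.2 1 0 0;60 -0.2 1 0 0;60 -0.2 1 0 0;60 -0.2 1 0 0;60 -0.2 1 0 0;60 -0.2 1 0 0;60 -0.2 1 0 0;60 -0.2 1 0 0"}}

```text
t: 12.82
tcp_pos: [0.4449, 0.0645, 0.1725]
tool_rot: [-0.088, 0.996, 0.001, -0.002]
force: [-0.3, 0.3, -0.4]
finger_gap: 0.704
gripper_force: 0.0
```

```bash
python3 - <<'E'
from h import *
go(.4640,.1866,.14,.175)
E
```

```text
tcp [0.4449 0.0645 0.1725] yaw 0.1766 force [-0.3  0.3 -0.4] gap 60.1 t 12.82
 spin rows(4deg) 0.02  shift in rows(20mm): before spin [-2.02  5.84  1.63] after spin [-2.01  5.84  1.63]
```

Request:
{"name": "send_rows", "arguments": {"commands": "60 -0.3 1 0 0;60 -0.3 1 0.2 0;60 -0.4 1 0.3 0;60 -0.4 0.9 0.3 0;60 -0.3 0.6 0.3 0;60 -0.1 0.3 0.3 0;60 0 0 0.2 0;60 0 0 0 0;60 0 0 0 0;60 0 0 0 0"}}

```text
t: 13.65
tcp_pos: [0.4659, 0.1623, 0.1417]
tool_rot: [-0.087, 0.996, -0.0, -0.0]
force: [0.4, -0.0, 0.1]
finger_gap: 0.704
gripper_force: 0.0
```

```bash
python3 - <<'E'
from h import *
go(.4640,.1866,.07,.175)
E
```

```text
tcp [0.4659 0.1623 0.1417] yaw 0.175 force [ 0.4 -0.   0.1] gap 60.1 t 13.65
 spin rows(4deg) -0.0  shift in rows(20mm): before spin [-0.12  1.21  3.58] after spin [-0.12  1.21  3.58]
```

Request:
{"name": "send_rows", "arguments": {"commands": "60 -0.06 0.6 0 0;60 -0.06 0.61 0.2 0;60 0 0 0.7 0;60 0 0 0.8 0;60 0 0 0.8 0;60 0 0 0.6 0;60 0 0 0.4 0;60 0 0 0.08 0;60 0 0 0 0;60 0 0 0 0"}}

```text
t: 14.48
tcp_pos: [0.4649, 0.1873, 0.0706]
tool_rot: [-0.088, 0.996, 0.0, 0.001]
force: [-0.7, -0.8, -0.4]
finger_gap: 0.703
gripper_force: 0.0
```

```bash
python3 - <<'E'
from h import *
go(.4640,.1866,.07,.175)
E
```

```text
tcp [0.4649 0.1873 0.0706] yaw 0.1756 force [-0.7 -0.8 -0.4] gap 60.0 t 14.48
 spin rows(4deg) 0.01  shift in rows(20mm): before spin [ 0.05 -0.03  0.03] after spin [ 0.05 -0.03  0.03]
```

Request:
{"name": "send_rows", "arguments": {"commands": "34 0 0 0 0;28 0 0 0 0;24 0 0 0 0;20 0 0 0 0;20 0 0 0 0;20 0 0 0 0;20 0 0 0 0", "grip_force": 45}}

```text
t: 15.07
tcp_pos: [0.4651, 0.1871, 0.0707]
tool_rot: [-0.088, 0.996, -0.0, 0.001]
force: [-0.2, -1.3, 4.6]
finger_gap: 0.317
gripper_force: 44.3
```

```bash
cat >> h.py <<'E'
def brown(w,c0=170,c1=350,r1=384):
    im=cv2.cvtColor(np.asarray(w['pixels']),cv2.COLOR_RGB2HSV);m=cv2.inRange(im,(5,70,40),(20,255,255));m[:,:c0]=0;m[:,c1:]=0;m[r1:]=0
    n,l,st,c=cv2.connectedComponentsWithStats(m)
    return [(st[i].tolist(),c[i].round(1).tolist()) for i in range(1,n) if st[i,4]>60]
E
python3 - <<'E'
from h import *
go(.4640,.1866,.07,.175)
w=snap('wrist','w7.png');print(brown(w))
im=np.asarray(w['pixels'])[:,258].astype(int)
print([(r,im[r].sum()) for r in range(235,320,2)])
E
```

```text
tcp [0.4651 0.1871 0.0707] yaw 0.176 force [-0.2 -1.3  4.6] gap 27.0 t 15.07
 spin rows(4deg) 0.01  shift in rows(20mm): before spin [ 0.06 -0.01  0.04] after spin [ 0.06 -0.02  0.04]
[([206, 118, 89, 66, 1230], [261.6, 143.9]), ([217, 191, 74, 119, 7164], [255.5, 246.8])]
[(235, np.int64(339)), (237, np.int64(351)), (239, np.int64(389)), (241, np.int64(387)), (243, np.int64(379)), (245, np.int64(374)), (247, np.int64(396)), (249, np.int64(408)), (251, np.int64(410)), (253, np.int64(406)), (255, np.int64(357)), (257, np.int64(330)), (259, np.int64(330)), (261, np.int64(329)), (263, np.int64(326)), (265, np.int64(330)), (267, np.int64(324)), (269, np.int64(326)), (271, np.int64(325)), (273, np.int64(322)), (275, np.int64(333)), (277, np.int64(327)), (279, np.int64(333)), (281, np.int64(329)), (283, np.int64(332)), (285, np.int64(324)), (287, np.int64(325)), (289, np.int64(328)), (291, np.int64(326)), (293, np.int64(331)), (295, np.int64(369)), (297, np.int64(380)), (299, np.int64(378)), (301, np.int64(372)), (303, np.int64(392)), (305, np.int64(407)), (307, np.int64(410)), (309, np.int64(491)), (311, np.int64(606)), (313, np.int64(573)), (315, np.int64(515)), (317, np.int64(494)), (319, np.int64(499))]
```

Request:
{"name": "send_rows", "arguments": {"commands": "20 0 0 -0.5 0;20 0 0 -1 0;20 0 0 -1 0;20 0 0 -1 0;20 0 0 -1 0;20 0 -0.3 -0.8 0;20 0.3 -0.7 -0.3 0;20 0.3 -1 0 0;20 0.3 -1 0 0;20 0.3 -1 0 0;20 0.3 -1 0 0;20 0.3 -1 0 0;20 0.3 -1 0 0;20 0.3 -1 0 0;20 0.3 -1 0 0;20 0.3 -1 0 0;20 0.3 -1 0 0;20 0.3 -1 0 0;20 0.3 -1 0 0;20 0.3 -1 0 0"}}

```text
t: 16.78
tcp_pos: [0.4301, -0.1038, 0.1824]
tool_rot: [-0.088, 0.996, 0.0, -0.0]
force: [0.4, 0.7, -0.9]
finger_gap: 0.313
gripper_force: 44.4
```

```bash
python3 - <<'E'
from h import *
go(.4260,-.3367,.18,.177)
E
```

```text
tcp [ 0.4301 -0.1038  0.1824] yaw 0.1758 force [ 0.4  0.7 -0.9] gap 26.7 t 16.78
 spin rows(4deg) -0.02  shift in rows(20mm): before spin [  2.24 -11.43   0.11] after spin [  2.25 -11.43   0.11]
```

Request:
{"name": "send_rows", "arguments": {"commands": "20 0.2 -1 0 0;20 0.2 -1 0 0;20 0.2 -1 0 0;20 0.2 -1 0 0;20 0.2 -1 0 0;20 0.2 -1 0 0;20 0.2 -1 0 0;20 0.2 -1 0 0;20 0.2 -0.9 0 0;20 0.2 -0.7 0 0;20 0.1 -0.5 0 0;20 0 -0.2 0 0;20 0 0 0 0;20 0 0 0 0;20 0 0 0 0"}}

```text
t: 18.03
tcp_pos: [0.4253, -0.3121, 0.182]
tool_rot: [-0.088, 0.996, 0.001, -0.0]
force: [0.7, 0.2, -1.6]
finger_gap: 0.314
gripper_force: 44.4
```

```bash
python3 - <<'E'
from h import *
go(.4260,-.3367,.145,.177)
E
```

```text
tcp [ 0.4253 -0.3121  0.182 ] yaw 0.1767 force [ 0.7  0.2 -1.6] gap 26.9 t 18.03
 spin rows(4deg) -0.0  shift in rows(20mm): before spin [ 0.18 -1.22  1.85] after spin [ 0.18 -1.22  1.85]
```

Request:
{"name": "send_rows", "arguments": {"commands": "20 0.09 -0.6 0.3 0;20 0.09 -0.62 0.5 0;20 0 0 0.6 0;20 0 0 0.4 0;20 0 0 0 0;20 0 0 0 0;20 0 0 0 0"}}

```text
t: 18.62
tcp_pos: [0.4262, -0.3382, 0.146]
tool_rot: [-0.088, 0.996, 0.0, -0.0]
force: [0.2, 0.7, -0.8]
finger_gap: 0.315
gripper_force: 44.4
```

```bash
python3 - <<'E'
from h import *
go(.4260,-.3367,.0725,.177)
w=snap('wrist','w8.png');print(brown(w))
E
```

```text
tcp [ 0.4262 -0.3382  0.146 ] yaw 0.176 force [ 0.2  0.7 -0.8] gap 26.9 t 18.62
 spin rows(4deg) -0.01  shift in rows(20mm): before spin [-0.    0.07  3.67] after spin [-0.    0.07  3.67]
[([228, 204, 60, 106, 5476], [258.4, 258.0]), ([230, 334, 36, 7, 134], [249.4, 336.9])]
```

Request:
{"name": "send_rows", "arguments": {"commands": "20 0 0.07 0.5 0;20 0 0 0.5 0;20 0 0 0.5 0;20 0 0 0.5 0;20 0 0 0.5 0;20 0 0 0.4 0;20 0 0 0.3 0;20 0 0 0.2 0;20 0 0 0 0;20 0 0 0 0"}}

```text
t: 19.5
tcp_pos: [0.426, -0.3367, 0.0779]
tool_rot: [-0.088, 0.996, 0.0, -0.0]
force: [0.2, 0.4, -0.3]
finger_gap: 0.314
gripper_force: 44.4
```

Now down the last 5 mm and along +x until it meets the first shim.

Request:
{"name": "send_rows", "arguments": {"commands": "20 -0.05 0 0.1 0;20 -0.05 0 0.1 0;20 -0.04 0 0.05 0;20 0 0 0 0;20 0 0 0 0"}}

```text
t: 19.92
tcp_pos: [0.4287, -0.3362, 0.0732]
tool_rot: [-0.088, 0.996, -0.0, -0.0]
force: [-0.9, -0.1, -0.6]
finger_gap: 0.314
gripper_force: 44.5
```

Request:
{"name": "send_rows", "arguments": {"commands": "20 -0.05 0 0 0;20 0 0 0 0;20 0 0 0 0"}}

```text
t: 20.17
tcp_pos: [0.4295, -0.3361, 0.0732]
tool_rot: [-0.088, 0.996, -0.0, -0.0]
force: [-2.2, -0.5, 0.1]
finger_gap: 0.316
gripper_force: 44.5
```

Request:
{"name": "send_rows", "arguments": {"commands": "20 0 0 0.05 0;20 0 0 0.03 0;20 0 0 0 0;20 0 0 0 0"}}

```text
t: 20.5
tcp_pos: [0.4297, -0.3362, 0.0727]
tool_rot: [-0.088, 0.996, -0.0, 0.0]
force: [-2.6, -0.2, 8.4]
finger_gap: 0.311
gripper_force: 45.3
```

Request:
{"name": "send_rows", "arguments": {"commands": "20 0.04 0 -0.04 0;20 0 0 0 0;30 0 0 0 0;34 0 0 0 0;40 0 0 0 0;50 0 0 0 0;60 0 0 0 0;60 0 0 0 0;60 0 0 -0.3 0;60 0 0 -0.8 0;60 0 0 -1 0;60 0 0 -1 0;60 0 0 -1 0;60 0 0 -1 0;60 0 0 0 0"}}

```text
t: 21.75
tcp_pos: [0.4307, -0.338, 0.1785]
tool_rot: [-0.088, 0.996, -0.003, 0.002]
force: [-0.2, -1.0, 0.2]
finger_gap: 0.702
gripper_force: 0.0
```

```bash
python3 - <<'E'
from h import *
go(.415,.178,.18,.175)
w=snap('wrist','w9.png');print(brown(w,r1=300))
im=cv2.imread('pics/w9.png')
cv2.imwrite('pics/w9b.png',cv2.resize(im[140:260,200:320],(600,600),interpolation=cv2.INTER_CUBIC))
c=im[:,258:263].astype(int).sum(2).mean(1)
print([(r,int(c[r])) for r in range(160,240,1)])
E
```

```text
tcp [ 0.4307 -0.338   0.1785] yaw 0.176 force [-0.2 -1.   0.2] gap 59.9 t 21.75
 spin rows(4deg) 0.01  shift in rows(20mm): before spin [-3.75 25.54 -0.25] after spin [-3.72 25.54 -0.25]
[([240, 187, 44, 42, 1577], [261.0, 206.1])]
[(160, 257), (161, 305), (162, 339), (163, 357), (164, 356), (165, 356), (166, 358), (167, 357), (168, 355), (169, 354), (170, 354), (171, 353), (172, 354), (173, 351), (174, 342), (175, 322), (176, 288), (177, 251), (178, 235), (179, 231), (180, 229), (181, 227), (182, 231), (183, 228), (184, 225), (185, 236), (186, 263), (187, 283), (188, 298), (189, 297), (190, 298), (191, 301), (192, 299), (193, 303), (194, 297), (195, 298), (196, 294), (197, 296), (198, 300), (199, 296), (200, 298), (201, 293), (202, 296), (203, 301), (204, 300), (205, 298), (206, 301), (207, 305), (208, 313), (209, 335), (210, 340), (211, 340), (212, 341), (213, 352), (214, 364), (215, 372), (216, 369), (217, 355), (218, 343), (219, 342), (220, 345), (221, 346), (222, 370), (223, 402), (224, 448), (225, 485), (226, 490), (227, 456), (228, 375), (229, 314), (230, 306), (231, 347), (232, 438), (233, 516), (234, 558), (235, 568), (236, 571), (237, 571), (238, 571), (239, 568)]
```

Request:
{"name": "send_rows", "arguments": {"commands": "60 -0.1 0.5 0 0;60 -0.1 0.9 0 0;60 -0.1 1 0 0;60 -0.1 1 0 0;60 -0.1 1 0 0;60 -0.1 1 0 0;60 -0.1 1 0 0;60 -0.1 1 0 0;60 -0.1 1 0 0;60 -0.1 1 0 0;60 -0.1 1 0 0;60 -0.2 1 0 0;60 -0.2 1 0 0;60 -0.2 1 0 0;60 -0.2 1 0 0;60 -0.2 1 0 0;60 -0.2 1 0 0;60 -0.2 1 0 0;60 -0.2 1 0 0;60 -0.2 1 0 0"}}

```text
t: 23.47
tcp_pos: [0.4162, 0.0577, 0.1732]
tool_rot: [-0.088, 0.996, 0.0, -0.002]
force: [-0.3, -0.3, -0.2]
finger_gap: 0.703
gripper_force: 0.0
```

Request:
{"name": "send_rows", "arguments": {"commands": "60 -0.1 1 0 0;60 -0.1 1 0 0;60 -0.1 1 0 0;60 -0.1 0.9 0 0;60 -0.1 0.7 0 0;60 0 0.5 0 0;60 0 0.3 0 0;60 0 0 0 0;60 0 0 0 0;60 0 0 0 0"}}

```text
t: 24.3
tcp_pos: [0.4089, 0.1636, 0.1741]
tool_rot: [-0.088, 0.996, -0.0, -0.0]
force: [0.3, 0.3, -0.1]
finger_gap: 0.7
gripper_force: 0.0
```

```bash
python3 - <<'E'
from h import *
import pickle
go(.415,.178,.18,.175)
w=snap('wrist','w10.png');pickle.dump(w,open('w10.pkl','wb'))
im=cv2.imread('pics/w10.png')
cv2.imwrite('pics/w10b.png',cv2.resize(im[90:270,170:350],(600,600),interpolation=cv2.INTER_CUBIC))
E
```

```text
tcp [0.4089 0.1636 0.1741] yaw 0.1754 force [ 0.3  0.3 -0.1] gap 59.8 t 24.3
 spin rows(4deg) 0.01  shift in rows(20mm): before spin [-0.43  0.66 -0.29] after spin [-0.43  0.66 -0.29]
```

View pics/w10b.png

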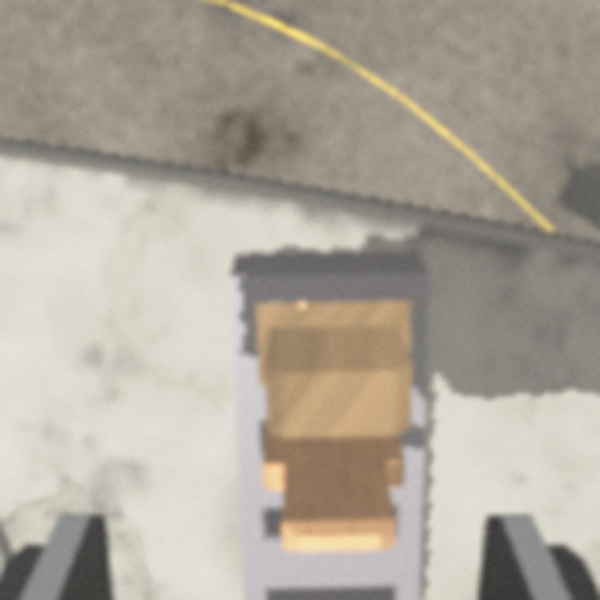

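```bash
python3 - <<'E'
from h import *
import pickle;w=pickle.load(open('w10.pkl','rb'))
f=lambda x,y,z:fonz(w,170+(x+.5)/3.333-.5,90+(y+.5)/3.333-.5,z)
a,b=f(340,372,.098),f(340,438,.098);print('head top near/far',a,b,np.hypot(*(a-b)[:2]),'centre',(a+b)/2)
print('width',np.hypot(*(f(270,405,.098)-f(410,405,.098))[:2]),'shimA',f(338,540,.096), 'rack near edge',f(240,275,.03),f(420,275,.03))
c=(a+b)/2;u=np.array([.984,.177])
t=c[:2]-u*.003
go(t[0],t[1],.13,.175);print(t)
E
```

```text
head top near/far [0.39944922 0.17223238 0.098     ] [0.41539068 0.17531572 0.098     ] 0.016236913049024877 centre [0.40741995 0.17377405 0.098     ]
width 0.032106486456918215 shimA [0.4431426  0.18033751 0.096     ] rack near edge [0.39846724 0.14559942 0.03      ] [0.38926006 0.19710837 0.03      ]
tcp [0.409  0.1635 0.1742] yaw 0.175 force [-0.6  0.4 -0.7] gap 60.3 t 24.35
 spin rows(4deg) -0.0  shift in rows(20mm): before spin [0.14 0.52 2.21] after spin [0.14 0.52 2.21]
[0.40446795 0.17324305]
```

Request:
{"name": "send_rows", "arguments": {"commands": "60 0.07 0.26 0.3 0;60 0.07 0.26 0.6 0;60 0 0 0.7 0;60 0 0 0.8 0;60 0 0 0.8 0;60 0 0 0.8 0;60 0 0 0.7 0;60 0 0 0.3 0;60 0 0 0.06 0;60 0 0 0 0;60 0 0 0 0"}}

```text
t: 25.27
tcp_pos: [0.4048, 0.1739, 0.0735]
tool_rot: [-0.088, 0.996, 0.0, 0.0]
force: [1.0, -0.3, -0.1]
finger_gap: 0.699
gripper_force: 0.0
```

```bash
python3 - <<'E'
from h import *
go(.4045,.1740,.073,.175)
E
```

```text
tcp [0.4048 0.1739 0.0735] yaw 0.1757 force [ 1.  -0.3 -0.1] gap 59.7 t 25.27
 spin rows(4deg) 0.01  shift in rows(20mm): before spin [0.01 0.01 0.02] after spin [0.01 0.01 0.02]
```

Request:
{"name": "send_rows", "arguments": {"commands": "40 0 0 0 0;34 0 0 0 0;28 0 0 0 0;24 0 0 0 0;24 0 0 0 0;24 0 0 0 0;24 0 0 0 0;24 0 0 0 0", "grip_force": 80}}

```text
t: 25.93
tcp_pos: [0.405, 0.174, 0.0739]
tool_rot: [-0.088, 0.996, 0.0, 0.001]
force: [-0.2, 0.1, 6.0]
finger_gap: 0.381
gripper_force: 78.9
```

```bash
python3 - <<'E'
from h import *
import pickle
go(.43,-.338,.20,.177)
w=snap('wrist','w11.png');pickle.dump(w,open('w11.pkl','wb'))
im=np.asarray(w['pixels'])[:,250:262].astype(int).mean(1)
print([(r,int(im[r].sum()),int(im[r][0]-im[r][2])) for r in range(215,330,2)])
e=np.array(w['eye']);K=np.array(w['intrinsics']);R=Rot(w);s=readout.sense();p=np.array(s['tcp_pos'])
print(e-p)
def proj(q):
    d=R.T@(np.array(q)-e);th=np.arctan2(np.hypot(d[0],d[1]),d[2]);k=th/np.hypot(d[0],d[1]);return np.round([K[0,2]+K[0,0]*k*d[0],K[1,2]+K[1,1]*k*d[1]],1)
for o in(-8,-5,0,8,11,14):print(o,proj([*(p[:2]+o*np.array([.984,.177])/1000),.098]))
E
```

```text
tcp [0.405  0.174  0.0739] yaw 0.1759 force [-0.2  0.1  6. ] gap 32.6 t 25.93
 spin rows(4deg) -0.02  shift in rows(20mm): before spin [  3.24 -25.42  -6.31] after spin [  3.26 -25.42  -6.31]
[(215, 375, 1), (217, 376, 1), (219, 376, 1), (221, 375, 1), (223, 374, 1), (225, 372, 1), (227, 362, 23), (229, 374, 48), (231, 377, 50), (233, 446, 63), (235, 501, 73), (237, 500, 73), (239, 499, 72), (241, 496, 72), (243, 482, 70), (245, 434, 62), (247, 428, 61), (249, 430, 61), (251, 429, 61), (253, 431, 61), (255, 429, 61), (257, 430, 61), (259, 431, 61), (261, 429, 61), (263, 430, 61), (265, 432, 61), (267, 432, 61), (269, 434, 62), (271, 434, 62), (273, 434, 62), (275, 434, 62), (277, 434, 62), (279, 441, 64), (281, 506, 75), (283, 519, 77), (285, 517, 77), (287, 514, 77), (289, 512, 76), (291, 509, 76), (293, 507, 76), (295, 507, 75), (297, 506, 75), (299, 509, 75), (301, 512, 76), (303, 517, 76), (305, 523, 77), (307, 479, 72), (309, 363, 58), (311, 356, 56), (313, 353, 56), (315, 351, 56), (317, 351, 56), (319, 352, 56), (321, 352, 56), (323, 351, 56), (325, 349, 56), (327, 352, 56), (329, 351, 57)]
[-0.08183351 -0.01472045  0.13439134]
-8 [258.3 276.6]
-5 [258.3 282. ]
0 [258.4 290.8]
8 [258.4 304.1]
11 [258.4 308.8]
14 [258.4 313.5]
```

Request:
{"name": "send_rows", "arguments": {"commands": "24 0 0 -0.4 0;24 0 0 -0.9 0;24 0 0 -1 0;24 0 0 -1 0;24 0 0 -1 0;24 0 -0.3 -1 0;24 0.1 -0.7 -0.6 0;24 0.1 -1 -0.2 0;24 0.1 -1 0 0;24 0.1 -1 0 0;24 0.1 -1 0 0;24 0.1 -1 0 0;24 0.1 -1 0 0;24 0.2 -1 0 0;24 0.2 -1 0 0;24 0.2 -1 0 0;24 0.2 -1 0 0;24 0.2 -1 0 0;24 0.2 -1 0 0;24 0.2 -1 0 0"}}

```text
t: 27.65
tcp_pos: [0.4116, -0.1099, 0.1955]
tool_rot: [-0.088, 0.996, 0.0, -0.0]
force: [0.3, 0.1, 0.0]
finger_gap: 0.383
gripper_force: 79.5
```

Request:
{"name": "send_rows", "arguments": {"commands": "24 0.2 -1 0 0;24 0.2 -1 0 0;24 0.2 -1 0 0;24 0.2 -1 0 0;24 0.2 -1 0 0;24 0.2 -1 0 0;24 0.2 -1 0 0;24 0.2 -1 0 0;24 0.1 -0.9 0 0;24 0 -0.7 0 0;24 0 -0.4 0 0;24 0 0 0 0;24 0 0 0 0"}}

```text
t: 28.73
tcp_pos: [0.4134, -0.3114, 0.195]
tool_rot: [-0.088, 0.996, 0.001, -0.0]
force: [-0.3, 0.5, -1.0]
finger_gap: 0.38
gripper_force: 79.5
```

```bash
python3 - <<'E'
from h import *
go(.4197,-.3378,.19,.177)
E
```

```text
tcp [ 0.4134 -0.3114  0.195 ] yaw 0.1757 force [-0.3  0.5 -1. ] gap 32.5 t 28.73
 spin rows(4deg) -0.02  shift in rows(20mm): before spin [-0.08 -1.35  0.25] after spin [-0.08 -1.35  0.25]
```

Request:
{"name": "send_rows", "arguments": {"commands": "24 -0.04 -0.6 0 0;24 -0.04 -0.75 0 0;24 0 0 0.3 0;24 0 0 0.3 0;24 0 0 0.3 0;24 0 0 0 0;24 0 0 0 0;24 0 0 0 0;24 0 0 0 0"}}

```text
t: 29.48
tcp_pos: [0.42, -0.3381, 0.1772]
tool_rot: [-0.088, 0.996, -0.0, 0.0]
force: [0.3, -0.5, -1.2]
finger_gap: 0.384
gripper_force: 79.5
```

```bash
python3 - <<'E'
from h import *
go(.4197,-.3378,.132,.177)
E
```

```text
tcp [ 0.42   -0.3381  0.1772] yaw 0.1762 force [ 0.3 -0.5 -1.2] gap 32.8 t 29.48
 spin rows(4deg) -0.01  shift in rows(20mm): before spin [0.01 0.02 2.26] after spin [0.01 0.02 2.26]
```

Request:
{"name": "send_rows", "arguments": {"commands": "24 0 0 0.4 0;24 0 0 0.4 0;24 0 0 0.4 0;24 0 0 0.4 0;24 0 0 0.4 0;24 0 0 0.2 0;24 0 0 0 0;24 0 0 0 0"}}

```text
t: 30.15
tcp_pos: [0.4198, -0.3383, 0.1327]
tool_rot: [-0.088, 0.996, 0.0, -0.0]
force: [0.1, -0.2, -1.8]
finger_gap: 0.382
gripper_force: 79.5
```

Request:
{"name": "send_rows", "arguments": {"commands": "24 0 0 0.15 0;24 0 0 0.15 0;24 0 0 0.15 0;24 0 0 0.15 0;24 0 0 0 0;24 0 0 0 0"}}

```text
t: 30.65
tcp_pos: [0.4199, -0.3383, 0.1209]
tool_rot: [-0.088, 0.996, 0.0, -0.0]
force: [-0.0, -0.6, -0.3]
finger_gap: 0.382
gripper_force: 79.5
```

Request:
{"name": "send_rows", "arguments": {"commands": "24 -0.02 0 0.1 0;24 -0.04 0 0.15 0;24 0 0 0 0;24 0 0 0 0"}}

```text
t: 30.98
tcp_pos: [0.4211, -0.338, 0.1159]
tool_rot: [-0.088, 0.996, 0.0, -0.0]
force: [0.1, 0.3, -0.2]
finger_gap: 0.379
gripper_force: 79.5
```

Request:
{"name": "send_rows", "arguments": {"commands": "24 -0.05 0 0.15 0;24 0 0 0 0;24 0 0 0 0"}}

```text
t: 31.23
tcp_pos: [0.422, -0.338, 0.1129]
tool_rot: [-0.088, 0.996, 0.0, -0.0]
force: [-0.0, -1.1, -0.8]
finger_gap: 0.381
gripper_force: 79.6
```

Request:
{"name": "send_rows", "arguments": {"commands": "24 -0.03 0 0.1 0;24 -0.04 0 0.1 0;24 0 0 0 0;24 0 0 0 0"}}

```text
t: 31.57
tcp_pos: [0.4234, -0.3378, 0.1091]
tool_rot: [-0.088, 0.996, -0.0, -0.0]
force: [-1.5, -1.4, 0.5]
finger_gap: 0.385
gripper_force: 79.8
```

Request:
{"name": "send_rows", "arguments": {"commands": "24 -0.03 0 0.1 0;24 0 0 0 0;24 0 0 0 0"}}

```text
t: 31.82
tcp_pos: [0.4241, -0.3377, 0.1072]
tool_rot: [-0.088, 0.996, -0.0, -0.0]
force: [-2.1, -0.2, 2.2]
finger_gap: 0.379
gripper_force: 80.1
```

Request:
{"name": "send_rows", "arguments": {"commands": "24 0 0 0.1 0;24 0 0 0 0;24 0 0 0 0"}}

```text
t: 32.07
tcp_pos: [0.4245, -0.3378, 0.1055]
tool_rot: [-0.088, 0.996, -0.0, 0.0]
force: [-1.6, 0.5, 5.3]
finger_gap: 0.383
gripper_force: 80.5
```

Request:
{"name": "send_rows", "arguments": {"commands": "24 -0.02 0 0.1 0;24 0 0 0 0;24 0 0 0 0"}}

```text
t: 32.32
tcp_pos: [0.4251, -0.3379, 0.1038]
tool_rot: [-0.088, 0.996, -0.001, 0.001]
force: [-2.0, 0.2, 8.2]
finger_gap: 0.383
gripper_force: 80.7
```

Request:
{"name": "send_rows", "arguments": {"commands": "24 0 0 0.06 0;24 0 0 0 0;24 0 0 0 0;24 0 0 0 0;24 0 0 0 0"}}

```text
t: 32.73
tcp_pos: [0.4253, -0.338, 0.103]
tool_rot: [-0.088, 0.996, -0.001, 0.001]
force: [-0.9, 1.0, 9.6]
finger_gap: 0.383
gripper_force: 81.1
```

```bash
python3 - <<'E'
from h import *
go(.4251,-.3379,.1038,.177)
w=snap('wrist','w12.png');print(brown(w,r1=330))
im=np.asarray(w['pixels'])
e=np.array(w['eye']);K=np.array(w['intrinsics']);R=Rot(w)
def proj(q):
    d=R.T@(np.array(q)-e);th=np.arctan2(np.hypot(d[0],d[1]),d[2]);k=th/np.hypot(d[0],d[1]);return np.round([K[0,2]+K[0,0]*k*d[0],K[1,2]+K[1,1]*k*d[1]],1)
u=np.array([.984,.177]);v=np.array([-.177,.984]);cm=np.array([.4244,-.337])
# plate ends (top gap edge) at rest and +3.5 mm
for sy in(-22,22):
    for dx in(0,23.3,26.8,31.3,34.8):print(sy,dx,proj([*(cm+(u*dx+v*sy)/1000),.058]))
g=im.astype(int).sum(2)
for c in (227,229,231,233,285,287,289,291):print(c,[int(x) for x in g[225:300:2,c]])
E
```

```text
tcp [ 0.4253 -0.338   0.103 ] yaw 0.1755 force [-0.9  1.   9.6] gap 32.7 t 32.73
 spin rows(4deg) -0.02  shift in rows(20mm): before spin [ 0.01  0.01 -0.04] after spin [ 0.01  0.01 -0.04]
[([222, 227, 73, 80, 5356], [258.4, 267.1])]
-22 0 [227.  226.8]
-22 23.3 [228.6 257. ]
-22 26.8 [228.8 261.2]
-22 31.3 [229.1 266.6]
-22 34.8 [229.4 270.7]
22 0 [293.1 226.6]
22 23.3 [291.6 256.8]
22 26.8 [291.4 261. ]
22 31.3 [291.1 266.4]
22 34.8 [290.8 270.5]
227 [336, 489, 410, 329, 386, 448, 447, 437, 314, 233, 187, 186, 197, 219, 244, 266, 291, 305, 313, 309, 325, 327, 330, 330, 329, 334, 341, 352, 370, 380, 382, 378, 372, 383, 382, 379, 374, 360]
229 [242, 305, 324, 334, 396, 443, 443, 447, 433, 392, 318, 296, 311, 321, 332, 333, 332, 335, 333, 333, 339, 334, 338, 335, 342, 336, 335, 340, 371, 384, 384, 380, 386, 391, 375, 376, 361, 360]
231 [245, 285, 329, 325, 389, 436, 435, 434, 418, 401, 341, 336, 341, 329, 348, 341, 336, 334, 340, 345, 335, 346, 345, 345, 336, 343, 344, 345, 388, 402, 405, 405, 400, 408, 396, 381, 379, 387]
233 [228, 291, 320, 322, 383, 434, 431, 420, 414, 397, 350, 34
[... 212 characters left out ...]
 366, 370, 372, 376, 368, 380, 370, 371, 380, 377, 375, 371, 390, 440, 441, 448, 441, 439, 433, 441, 438, 433, 436]
287 [223, 301, 301, 316, 406, 416, 409, 400, 384, 373, 362, 355, 363, 366, 374, 375, 369, 370, 374, 380, 361, 369, 366, 369, 370, 372, 375, 390, 426, 434, 428, 429, 417, 419, 414, 415, 413, 411]
289 [230, 319, 316, 319, 403, 408, 397, 390, 314, 244, 234, 227, 248, 276, 313, 340, 350, 369, 365, 379, 373, 373, 372, 375, 368, 373, 381, 402, 414, 414, 399, 409, 403, 406, 410, 404, 401, 392]
291 [291, 341, 338, 324, 388, 401, 393, 385, 245, 147, 147, 144, 147, 149, 154, 176, 199, 242, 270, 323, 333, 351, 366, 365, 373, 376, 391, 412, 415, 412, 411, 406, 405, 393, 388, 376, 363, 357]
```

```bash
python3 -c "
from station import sign_off
print(sign_off())"
```

```text
the job is handed in; nothing more can be done
None
```

The job is handed in at about 33 s. Two shims stand against the sprung plate, and the wedge is jammed against the core and still gripped. I estimate the plate is pushed back 3 to 4 mm, worked out from arm positions and forces because the plate was hidden from the camera; the sign-off gave no verdict.

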